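Set up the tile-spraying bench

ROBOT

A 7-joint arm with a two-finger parallel gripper is mounted at the origin on the work surface. World frame = base frame: x ahead of the robot, y to its left, z up, the work surface at z = 0. Lengths are in m, angles in rad, forces in N, time in s.
With the tool pointing down it reaches from about 0.4 to 0.85 m from the base axis. Payload 4.5 kg.
Tool frame: the origin (TCP) lies between the finger pads; the fingertips stand 19 mm ahead of it and the grasp point (between the pads) is the TCP (r.tips_ahead is the distance from the TCP to the fingertips, in m); z points along the fingers, y is the line along which they close (so a half turn about z gives the same grasp; the last joint's range is limited). The gripper opens to 88 mm and grips with 3 to 60 N. Pads are 18 mm wide; open, the fingers measure 123 mm over their backs; the gripper's body (75 mm by 187 mm) begins 45 mm behind the grasp point.
Start: joints at [1.157, 0.689, -0.195, 1.565, 0.157, 0.902, -0.215], TCP at [0.271, -0.563, 0.258] pointing down, gripper open.
Joint ranges: [-3.01, 3.01], [-0.46, 2.08], [-1.47, 1.51], [0.13, 2.56], [-1, 4.14], [0.04, 2.09], [-2.66, 2.66]. Speed limits (rad/s): [2.57, 2.57, 3.14, 3.14, 3.14, 3.14, 3.14].

INTERFACE

Orientations are given as a unit quaternion [x, y, z, w].
In Python, from plant import r, cams, models gives the robot as it stands. The module is installed in compiled form; this text tells all that it offers.
- The arm moves only by the tool jog_arm, never from a script. Its arguments are lists of equal length, an entry for each row: "turn": the turn, a rotation vector about the tool's x, y, z in rad, a list of three; "translation": the shift along the tool's x, y, z in m, a list of three; "grip": the closure, from 0 (fully open) to 1 (shut). In form: {"turn": [[ax, ay, az], ...], "translation": [[tx, ty, tz], ...], "grip": [grip, ...]}. A call has 1 to 20 rows; each row is the pose to reach, as a shift and turn from the pose commanded when the call began, along the tool's axes at that moment; what a row does not reach only later rows make up. A row lasts 1/8 s, in which the tool goes at most 62.5 mm and 10.7 degrees, less where a joint would pass 70% of its speed; a pose out of reach is approached as far as the arm can. A call with a gripper value outside its range is refused whole. The fingers move at their own pace and stop on an object; "force" is the grip in N (left out, the last holds). Time passes only in rows, so rows that repeat a pose let the fingers close. It gives the time, the measured TCP pose, the force, the opening and the grip force at its end, in the units of the state.
- r.get_state(): the state, without advancing time (a new reading comes with each control period).
- cams.snapshot(name): name is "scene" or "top" or "wrist"; returns the picture (384x512x3 uint8, red, green, blue); there is no depth.
- cams.camera_params(name): a dict with "fx", "fy", "cx", "cy" (pixels), "eye" and "orientation" of the camera in the world. Camera axes: x right, y up, looking along -z (the intrinsics and any distortion apply to the point x, -y, -z); pixel columns grow to the right and rows downward; lengths in m; the calibration is good to about 2 mm. A picture is of the moment at which its call begins: read the wrist's pose just before it. camera_params takes no time and is no camera call; for the wrist camera it gives the pose at the moment of the call.
- r.finish_job(): hands the job in; it is judged then, once.
Trained networks look in the newest picture that a camera, given by its name, has taken for a name from the list of things; names that differ only in an ending like _2 or _b are one class to them, and where a whole thing is asked for, a point or a joint stands for the part that bears it (a point fixed in the world has none). Each returns a list of dicts, best first, with "p" (0 to 1); they miss things now and then, are a little off and sometimes report something else, mostly with a low value. They report only what shows in the picture. A call takes as long as a camera call. They do not tell look-alikes from the thing itself.
- models.find_in(camera, name): "position" ([x, y, z] in m, in world coordinates, good to about 4 mm: the middle of the surface that is visible of it).
- models.masks_of(camera, name): "pixels" (384x512 bool, what is visible of it).
- models.place_of(camera, name): "position" ([x, y, z] in m, in world coordinates, good to about 4 mm: a listed point, or the origin of a listed thing).
The state is a dict: "clock": time; "q": joint angles; "qd": joint speeds; "joint_torque": joint torques, N m; "tool_pos": TCP position; "eef_rot": TCP orientation; "contact_force": force on the tool from outside, world axes, zero at the start; "moment": the same for the moment, N m; "opening": opening from 0.0 (shut) to 1.0 (fully open); "finger_force": force on a finger pad.
Only numpy, scipy, OpenCV 4.12 (cv2) and the standard library are available. Lean on these libraries where they do the work, as an engineer would, in place of code of your own. Each camera call takes 0.05 s, during which the arm holds its last target. There are 200 camera calls.

TASK

Get the glaze-spraying bench ready: nudge all the clay tiles on the ware board into one straight row, edge to edge, tight against the long stop batten and the end stop. Take the two spray lances from the rack and push one into each port of the spray bar until it snaps fully home, nozzle pointing down, and only once a lance is home turn that port's lock collar all the way to its locked mark. Leave the tub, the bottle and the jar where they are.

Things in the scene. Friction and masses are not known exactly. Their poses are not given: they have to be found in the camera images.
- lance1_center (a point): Spray lance 1 (the two are alike): rigid steel tube 15 mm in diameter, 160 mm long, 0.14 kg. The point to grip it, on the tube's axis, 90 mm from the plug end (-x) and 62 mm from the brass nozzle head (+x end, 21 mm across, bent 45 degrees down). x runs along the tube to the nozzle, z is up when the nozzle points down.
- lance1_tip (a point): The rounded tip of the plug end of lance 1, on the tube's axis; same axes as lance1_center. From 13.5 to 23.5 mm behind the tip runs a locking groove 10.6 mm in diameter.
- lance2_center (a point): Spray lance 2 (the two are alike): rigid steel tube 15 mm in diameter, 160 mm long, 0.14 kg. The point to grip it, on the tube's axis, 90 mm from the plug end (-x) and 62 mm from the brass nozzle head (+x end, 21 mm across, bent 45 degrees down). x runs along the tube to the nozzle, z is up when the nozzle points down.
- lance2_tip (a point): The rounded tip of the plug end of lance 2, on the tube's axis; same axes as lance2_center. From 13.5 to 23.5 mm behind the tip runs a locking groove 10.6 mm in diameter.
- rack: Plywood lance rack, fixed: base 110 x 130 x 12 mm, origin under its centre, left or right of the spray bar. At the start each lance lies level along its x in two open V notches (34 mm either side of the lance's centre), axis 85 mm above the table, nozzle down; the two axes lie 80 mm apart in y. Lift a lance straight up.
- port1 (a point): Bottom of the bore of the left (+y) push-fit port of the spray bar, on its axis, 90 mm above the table; x points level out of the port, away from the robot. Mouth 45 mm out along x: a funnel 26 mm wide, 9 mm deep, then a 16 mm bore. Sprung claws resist the plug with about 10 N in the last 25 mm, then snap in; home, its tip is at the bottom. Either lance fits either port.
- collar1 (a joint): Lock collar of the left (+y) port (rad): 0 = wing straight up (unlocked), 1.571 = wing level to the right (-y), at the locked mark and its stop. Ring of 35 mm diameter on the port's axis, its middle 35 mm out of port1 along x; the wing is a paddle 7 mm thick, 14 mm wide along x, from 17 to 41 mm off the axis. Stays where left; turns with 0.05 Nm. Starts at 0 to 0.4.
- port2 (a point): Bottom of the bore of the right (-y) push-fit port of the spray bar, on its axis, 90 mm above the table; x points level out of the port, away from the robot. Mouth 45 mm out along x: a funnel 26 mm wide, 9 mm deep, then a 16 mm bore. Sprung claws resist the plug with about 10 N in the last 25 mm, then snap in; home, its tip is at the bottom. Either lance fits either port.
- collar2 (a joint): Lock collar of the right (-y) port (rad): 0 = wing straight up (unlocked), 1.571 = wing level to the right (-y), at the locked mark and its stop. Ring of 35 mm diameter on the port's axis, its middle 35 mm out of port2 along x; the wing is a paddle 7 mm thick, 14 mm wide along x, from 17 to 41 mm off the axis. Stays where left; turns with 0.05 Nm. Starts at 0 to 0.4.
- spraybar: The spray bar, fixed: an aluminium air manifold 250 mm long along y, 50 mm deep, 67 to 113 mm above the table, on two feet; origin on the table under its middle, x away from the robot. Its two ports look to +x, 75 mm either side of the middle.
- tile1_center (a point): Unglazed clay tile 1, 80 x 80 x 10 mm, 0.125 kg, at its centre half-way up (it lies flat on the ware board); x and y along its edges, z up. May be absent.
- tile2_center (a point): Unglazed clay tile 2, 80 x 80 x 10 mm, 0.125 kg, at its centre half-way up (it lies flat on the ware board); x and y along its edges, z up. May be absent.
- tile3_center (a point): Unglazed clay tile 3, 80 x 80 x 10 mm, 0.125 kg, at its centre half-way up (it lies flat on the ware board); x and y along its edges, z up. May be absent.
- tile4_center (a point): Unglazed clay tile 4, 80 x 80 x 10 mm, 0.125 kg, at its centre half-way up (it lies flat on the ware board); x and y along its edges, z up. May be absent.
- row_corner (a point): Inner corner of the ware board's two wooden stops, at the board's top (12 mm above the table). x along the end stop, square away from the long batten and from the robot; y along the batten, away from the end stop. Stops stand 14 mm above the board, the batten 445 mm long, the end stop 100 mm. Tile centres in the row: x = 40, y = 40, 120, 200, 280 mm. The board reaches 207 mm along x.
- tub: White glaze tub with a lid, 102 mm across, 107 mm high, origin under its centre; not part of the job, leave it alone.
- squeeze: Blue squeeze bottle, 40 mm across, 100 mm high, origin under its centre; not part of the job.
- jar: Clear glass jar with a steel lid, 60 mm across, 75 mm high, origin under its centre; not part of the job.
Things that resemble listed ones, but are neither listed nor needed, are in the scene too. What is shaped like the part that bears lance1_center but purple is not meant.

How it is judged:
On the way, in this order (a step that is already met when the one before it is completed fails the run):
1. both lances are pushed fully home, one in each port, nozzles down ((((distance between lance1_tip and port1 below 0.004 m and angle between the x axis of lance1_center and the x axis of port1, either way round below 0.1 rad and angle between lance1_center's own z axis and vertical below 0.45 rad) and (distance between lance2_tip and port2 below 0.004 m and angle between the x axis of lance2_center and the x axis of port2, either way round below 0.1 rad and angle between lance2_center's own z axis and vertical below 0.45 rad)) or ((distance between lance1_tip and port2 below 0.004 m and angle between the x axis of lance1_center and the x axis of port2, either way round below 0.1 rad and angle between lance1_center's own z axis and vertical below 0.45 rad) and (distance between lance2_tip and port1 below 0.004 m and angle between the x axis of lance2_center and the x axis of port1, either way round below 0.1 rad and angle between lance2_center's own z axis and vertical below 0.45 rad)))), for 0.2 s.
2. both lock collars are turned to their locked marks (value of joint each of collar1, collar2 above 1.45 rad), for 0.2 s.
At the end, for the whole second after the job is handed in: A lance in each port: tip within 4 mm of the bore's bottom, in line within 0.1 rad, nozzle down within 0.45 rad; collars above 1.45 rad; all tiles flat and square within 0.07 rad, each within 4.5 mm of batten and neighbour, first within 5.5 mm of end stop, gaps under 10 mm in all (all of step 2 and (((distance between lance1_tip and port1 below 0.004 m and angle between the x axis of lance1_center and the x axis of port1, either way round below 0.1 rad and angle between lance1_center's own z axis and vertical below 0.45 rad) and (distance between lance2_tip and port2 below 0.004 m and angle between the x axis of lance2_center and the x axis of port2, either way round below 0.1 rad and angle between lance2_center's own z axis and vertical below 0.45 rad)) or ((distance between lance1_tip and port2 below 0.004 m and angle between the x axis of lance1_center and the x axis of port2, either way round below 0.1 rad and angle between lance1_center's own z axis and vertical below 0.45 rad) and (distance between lance2_tip and port1 below 0.004 m and angle between the x axis of lance2_center and the x axis of port1, either way round below 0.1 rad and angle between lance2_center's own z axis and vertical below 0.45 rad))) and x of tile1_center in the frame of row_corner between 0.034 and 0.0445 m and z of tile1_center in the frame of row_corner between 0 and 0.009 m and (angle between the x axis of tile1_center and the x axis of row_corner, either way round below 0.07 rad or angle between the x axis of tile1_center and the y axis of row_corner, either way round below 0.07 rad) and (horizontal distance between tile1_center and tile2_center below 0.0845 m or horizontal distance between tile1_center and tile3_center below 0.0845 m or horizontal distance between tile1_center and tile4_center below 0.0845 m) and horizontal distance between tile1_center and tile2_center below 0.25 m and horizontal distance between each of tile1_center, tile2_center and tile3_center below 0.25 m and horizontal distance between each of tile1_center, tile2_center, tile3_center and tile4_center below 0.25 m and x of tile2_center in the frame of row_corner between 0.034 and 0.0445 m and z of tile2_center in the frame of row_corner between 0 and 0.009 m and (angle between the x axis of tile2_center and the x axis of row_corner, either way round below 0.07 rad or angle between the x axis of tile2_center and the y axis of row_corner, either way round below 0.07 rad) and (horizontal distance between tile2_center and tile1_center below 0.0845 m or horizontal distance between tile2_center and tile3_center below 0.0845 m or horizontal distance between tile2_center and tile4_center below 0.0845 m) and x of tile3_center in the frame of row_corner between 0.034 and 0.0445 m and z of tile3_center in the frame of row_corner between 0 and 0.009 m and (angle between the x axis of tile3_center and the x axis of row_corner, either way round below 0.07 rad or angle between the x axis of tile3_center and the y axis of row_corner, either way round below 0.07 rad) and (horizontal distance between tile3_center and tile1_center below 0.0845 m or horizontal distance between tile3_center and tile2_center below 0.0845 m or horizontal distance between tile3_center and tile4_center below 0.0845 m) and x of tile4_center in the frame of row_corner between 0.034 and 0.0445 m and z of tile4_center in the frame of row_corner between 0 and 0.009 m and (angle between the x axis of tile4_center and the x axis of row_corner, either way round below 0.07 rad or angle between the x axis of tile4_center and the y axis of row_corner, either way round below 0.07 rad) and (horizontal distance between tile4_center and tile1_center below 0.0845 m or horizontal distance between tile4_center and tile2_center below 0.0845 m or horizontal distance between tile4_center and tile3_center below 0.0845 m) and (y of tile1_center in the frame of row_corner between 0.034 and 0.0455 m or y of tile2_center in the frame of row_corner between 0.034 and 0.0455 m or y of tile3_center in the frame of row_corner between 0.034 and 0.0455 m or y of tile4_center in the frame of row_corner between 0.034 and 0.0455 m)); the robot touches nothing.
It fails at once if the glaze tub is shifted by more than 3 cm (distance of tub from where it was at the start of the episode above 0.03 m).
It fails at once if the squeeze bottle is shifted by more than 3 cm (distance of squeeze from where it was at the start of the episode above 0.03 m).
It fails at once if the glass jar is shifted by more than 3 cm (distance of jar from where it was at the start of the episode above 0.03 m).
It fails at once if collar 1 is turned to its locked mark while no lance is home in port 1 (value of joint collar1 above 1.2 rad and distance between each of lance1_tip, lance2_tip and port1 above 0.012 m).
It fails at once if collar 2 is turned to its locked mark while no lance is home in port 2 (value of joint collar2 above 1.2 rad and distance between each of lance1_tip, lance2_tip and port2 above 0.012 m).
Of tile1, tile2, tile3, tile4 only 2 to 4 are there at a start; the rules pass over those that are not, and their reading is None.
At some moment in a run one of tile1, tile2, tile3, tile4 may be knocked a few centimetres aside while the robot is not near it.
It also fails if it takes over 184 s, if anything falls off the work surface, if the arm or the gripper's body presses on something with over 40 N, if the wrist force passes 120 N, or if a joint passes its speed limit or range.

## Working session

There is one attempt and no reset: what is moved stays moved. The work goes in short steps, Python scripts to look and compute and a tool call to move; the robot and the scene stay as the last step left them, time stands still between calls to the robot, and variables do not carry over. Pictures are saved under pics/ and viewed, at most 14 in all, crops included, and the job is handed in when it is done.

Besides the shell and the picture viewer there is one more tool, called after "Request:" as name(argument=value, ...) on one line, values as JSON. jog_arm: Moves the arm, as the interface text tells. Its arguments: {"type":"object","properties":{"turn":{"type":"array"},"translation":{"type":"array"},"grip":{"type":"array"},"force":{"type":"number"}},"required":["turn","translation","grip"]}

```bash
mkdir -p pics; cat > h.py <<'E'
from plant import r,cams,models
import numpy as np,cv2
from scipy.spatial.transform import Rotation as R
def snap(n,f=None):
    im=cams.snapshot(n)
    if f: cv2.imwrite('pics/'+f,cv2.cvtColor(im,cv2.COLOR_RGB2BGR))
    return im
def st():
    s=r.get_state();print('t',round(s['clock'],2),'pos',np.round(s['tool_pos'],4),'q',np.round(s['q'],2),'F',np.round(s['contact_force'],1),'open',round(s['opening'],3));print('R',np.round(R.from_quat(s['eef_rot']).as_matrix(),3).tolist());return s
E
python3 - <<'E'
from h import *
st()
for c in('scene','top'):
    snap(c,c+'0.png');print(c,{k:np.round(v,3).tolist() for k,v in cams.camera_params(c).items()})
    for n in ['lance1_center','lance1_tip','port1','collar1','spraybar','rack','tile1_center','row_corner','tub','squeeze','jar']:
        print(n,[(round(d['p'],2),np.round(d['position'],3).tolist()) for d in models.place_of(c,n)] if n!='collar1' else [(round(d['p'],2),np.round(d['position'],3).tolist()) for d in models.find_in(c,n)])
E
```

```text
t 0.0 pos [ 0.2703 -0.5628  0.2569] q [ 1.16  0.69 -0.19  1.57  0.16  0.9  -0.22] F [-0.3  0.9  0.2] open 1.003
R [[0.901, 0.433, -0.001], [0.433, -0.901, 0.002], [-0.0, -0.002, -1.0]]
scene {'fx': 493.61, 'fy': 493.61, 'cx': 262.413, 'cy': 192.304, 'eye': [1.152, 1.334, 0.968], 'orientation': [0.125, 0.472, 0.844, 0.222]}
lance1_center [(0.69, [0.425, 0.557, 0.007]), (0.64, [0.207, 0.356, 0.012]), (0.63, [0.475, 0.396, 0.085])]
lance1_tip [(0.76, [0.155, 0.43, 0.009]), (0.7, [0.392, 0.414, 0.086]), (0.56, [0.387, 0.644, 0.009])]
port1 [(0.87, [0.407, -0.063, 0.093]), (0.57, [0.405, 0.086, 0.088])]
collar1 [(0.49, [0.441, 0.088, 0.102]), (0.46, [0.476, 0.32, 0.087]), (0.42, [0.445, -0.061, 0.099])]
spraybar [(0.57, [0.378, 0.011, -0.001])]
rack [(0.71, [0.468, 0.356, 0.001]), (0.31, [0.676, 0.034, 0.012])]
tile1_center [(0.51, [0.674, 0.034, 0.016])]
row_corner [(0.83, [0.586, -0.231, 0.011])]
tub [(0.68, [0.477, -0.364, -0.0])]
squeeze [(0.74, [0.608, 0.403, -0.0])]
jar [(0.69, [0.656, -0.388, 0.001])]
top {'fx': 447.611, 'fy': 447.611, 'cx': 257.56, 'cy': 185.569, 'eye': [0.189, 0.077, 1.35], 'orientation': [0.071, -0.073, -0.694, 0.713]}
lance1_center [(0.77, [0.209, 0.362, 0.011]), (0.64, [0.477, 0.391, 0.082]), (0.59, [0.428, 0.553, 0.01])]
lance1_tip [(0.67, [0.389, 0.64, 0.005]), (0.61, [0.391, 0.412, 0.088]), (0.46, [0.661, -0.387, -0.003])]
port1 [(0.88, [0.398, 0.087, 0.09]), (0.66, [0.404, -0.063, 0.087])]
collar1 []
spraybar [(0.76, [0.371, 0.01, -0.002])]
rack [(0.65, [0.47, 0.36, 0.002])]
tile1_center []
row_corner [(0.89, [0.592, -0.232, 0.012])]
tub [(0.98, [0.474, -0.367, 0.003])]
squeeze [(0.67, [0.61, 0.402, 0.001])]
jar [(0.95, [0.66, -0.388, -0.006]), (0.23, [0.59, -0.232, 0.012])]
```

View pics/scene0.png

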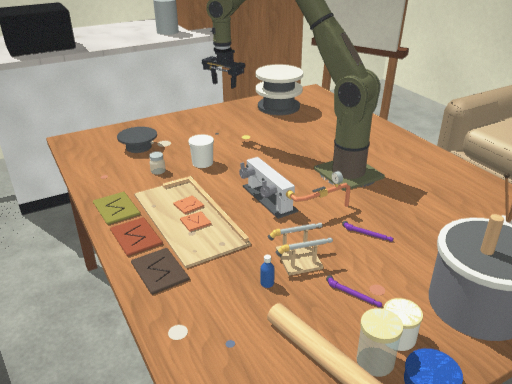

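View pics/top0.png

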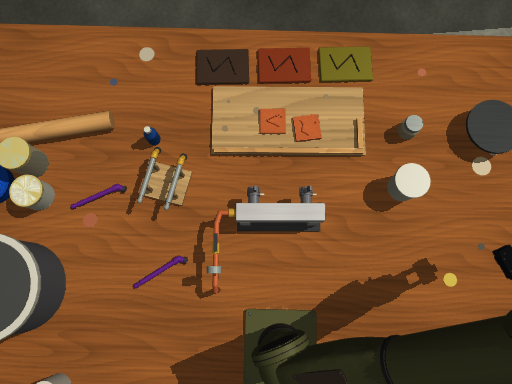

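The top view shows:
- **Steel lances:** both in the rack, around (150,175) and (176,180). The purple look-alikes lie on the table at (100,195) and (160,272).
- **Tiles:** two orange ones on the board, at (272,121) and (307,127). The three larger tiles behind the board are look-alikes.
- **Bar:** around (280,215).

Next I'll move over the board for a close look.

Request:
jog_arm(turn=[[0, 0, 0.448], [0, 0, 0.448], [0, 0, 0.448], [0, 0, 0.448], [0, 0, 0.448], [0, 0, 0.448], [0, 0, 0.448], [0, 0, 0.448], [0, 0, 0.448], [0, 0, 0.448], [0, 0, 0.448], [0, 0, 0.448], [0, 0, 0.448], [0, 0, 0.448]], translation=[[0.48, -0.283, -0.1], [0.48, -0.283, -0.1], [0.48, -0.283, -0.1], [0.48, -0.283, -0.1], [0.48, -0.283, -0.1], [0.48, -0.283, -0.1], [0.48, -0.283, -0.1], [0.48, -0.283, -0.1], [0.48, -0.283, -0.1], [0.48, -0.283, -0.1], [0.48, -0.283, -0.1], [0.48, -0.283, -0.1], [0.48, -0.283, -0.1], [0.48, -0.283, -0.1]], grip=[0, 0, 0, 0, 0, 0, 0, 0, 0, 0, 0, 0, 0, 0])

```text
clock: 2.95
tool_pos: [0.5804, -0.1014, 0.3577]
eef_rot: [1.0, -0.001, -0.0, 0.0]
contact_force: [-0.3, 0.7, 0.3]
opening: 0.999
finger_force: 0.0
```

```bash
python3 - <<'E'
from h import *
st();p=cams.camera_params('wrist');print({k:np.round(v,3).tolist() for k,v in p.items()});print(np.round(R.from_quat(p['orientation']).as_matrix(),3).tolist())
snap('wrist','w1.png')
for n in ['tile1_center','row_corner','port1','collar1']:
    print(n,[(round(d['p'],2),np.round(d['position'],3).tolist()) for d in models.place_of('wrist',n)] if n!='collar1' else [(round(d['p'],2),np.round(d['position'],3).tolist()) for d in models.find_in('wrist',n)])
E
```

```text
t 2.95 pos [ 0.5804 -0.1014  0.3577] q [ 0.12  0.53 -0.05  1.54  0.03  1.07 -1.51] F [-0.3  0.7  0.3] open 0.999
R [[1.0, -0.002, -0.0], [-0.002, -1.0, -0.0], [-0.0, 0.0, -1.0]]
{'fx': 345.381, 'fy': 345.381, 'cx': 259.085, 'cy': 192.056, 'eye': [0.652, -0.101, 0.484], 'orientation': [0.098, -0.098, 0.701, -0.7]}
[[-0.002, 0.962, 0.274], [-1.0, -0.002, -0.0], [0.0, -0.274, 0.962]]
tile1_center []
row_corner [(0.74, [0.59, -0.235, 0.01])]
port1 [(0.92, [0.403, -0.065, 0.094])]
collar1 [(0.65, [0.447, -0.065, 0.104])]
```

View pics/w1.png

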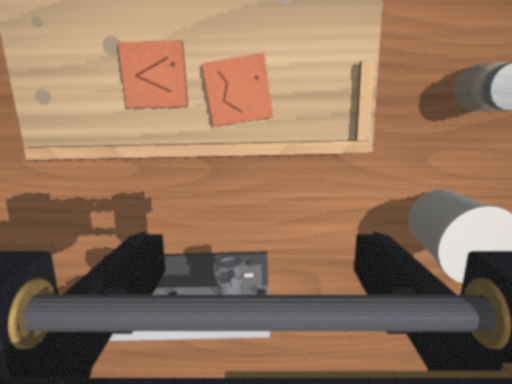

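The wrist view shows two orange tiles at about (153,74) and (238,90), and the stops meet at about (360,143). I'll compute positions from the pixels.

```bash
cat >> h.py <<'E'
def px2w(p,uv,z):
    uv=np.atleast_2d(np.array(uv,float));d=np.c_[(uv[:,0]-p['cx'])/p['fx'],-(uv[:,1]-p['cy'])/p['fy'],-np.ones(len(uv))]@R.from_quat(p['orientation']).as_matrix().T
    e=np.array(p['eye']);return e+d*((z-e[2])/d[:,2])[:,None]
def tiles(cam,im=None,amin=1500):
    p=cams.camera_params(cam)
    if im is None: im=snap(cam)
    h=cv2.cvtColor(im,cv2.COLOR_RGB2HSV);m=cv2.inRange(h,(2,120,120),(13,255,255));m=cv2.morphologyEx(m,cv2.MORPH_CLOSE,np.ones((5,5)))
    for c in cv2.findContours(m,cv2.RETR_EXTERNAL,cv2.CHAIN_APPROX_NONE)[0]:
        if cv2.contourArea(c)<amin: continue
        w=px2w(p,c[:,0,:],.022)[:,:2];(cx,cy),s,a=cv2.minAreaRect((w*1000).astype(np.float32))
        print('tile',np.round([cx,cy],1),np.round(s,1),round(a,1),'pix',c[:,0,:].mean(0).round())
E
python3 - <<'E'
from h import *
p=cams.camera_params('wrist');im=cv2.cvtColor(cv2.imread('pics/w1.png'),cv2.COLOR_BGR2RGB)
tiles('wrist',im)
print(px2w(p,[[30,148],[360,141],[355,143],[363,62],[358,62]],.026).round(4).tolist())
# top view comparison
p=cams.camera_params('top');it=cv2.cvtColor(cv2.imread('pics/top0.png'),cv2.COLOR_BGR2RGB);tiles('top',it,300)
cv2.imwrite('pics/crop1.png',cv2.resize(cv2.imread('pics/top0.png')[140:250,120:350],None,fx=3.4,fy=3.4,interpolation=cv2.INTER_CUBIC))
E
```

```text
tile [249.1 -96.3] [ 82.9 547.9] 2.4 pix [258. 356.]
tile [425.  161.4] [ 50.6 127.9] 34.9 pix [ 83. 255.]
tile [656.7 -71.8] [78.4 79.1] 8.8 pix [237.  89.]
tile [675.8  34.7] [78.7 80.1] 1.8 pix [153.  74.]
tile [545.  -87.3] [398.3 723.3] 5.5 pix [261. 155.]
[[0.5833, 0.2051, 0.026], [0.5923, -0.2333, 0.026], [0.5896, -0.2269, 0.026], [0.6905, -0.2293, 0.026], [0.6905, -0.223, 0.026]]
tile [437.5  95.1] [1096.  1669.4] 0.1 pix [244. 199.]
```

View pics/crop1.png

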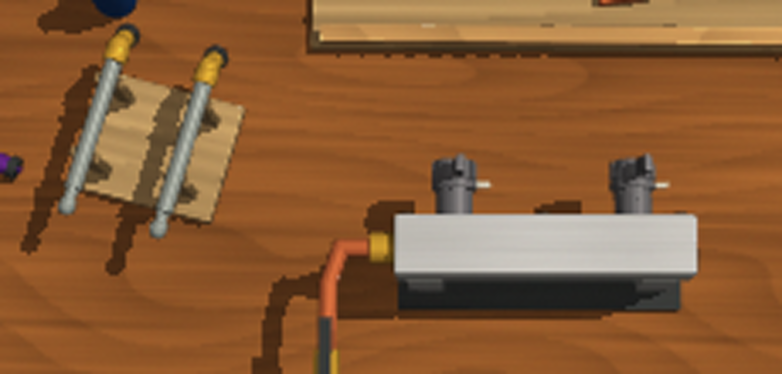

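Request:
jog_arm(turn=[[0, 0, 0], [0, 0, 0], [0, 0, 0], [0, 0, 0], [0, 0, 0], [0, 0, 0], [0, 0, 0], [0, 0, 0], [0, 0, 0], [0, 0, 0], [0, 0, 0], [0, 0, 0], [0, 0, 0], [0, 0, 0], [0, 0, 0], [0, 0, 0], [0, 0, 0], [0, 0, 0], [0, 0, 0]], translation=[[0.147, -0.029, 0.15], [0.147, -0.029, 0.27], [0.147, -0.029, 0.27], [0.147, -0.029, 0.27], [0.147, -0.029, 0.27], [0.147, -0.029, 0.27], [0.147, -0.029, 0.31], [0.147, -0.029, 0.324], [0.147, -0.029, 0.324], [0.147, -0.029, 0.324], [0.137, -0.029, 0.324], [0.127, -0.029, 0.324], [0.119, -0.029, 0.324], [0.113, -0.029, 0.324], [0.108, -0.029, 0.324], [0.104, -0.029, 0.324], [0.102, -0.029, 0.324], [0.1, -0.029, 0.324], [0.1, -0.029, 0.324]], grip=[0.46, 0.46, 0.46, 0.46, 0.46, 0.46, 0.46, 0.46, 0.46, 0.46, 0.46, 0.46, 0.46, 0.46, 0.46, 0.46, 0.46, 0.46, 0.46])

```text
clock: 5.58
tool_pos: [0.6806, -0.0714, 0.0337]
eef_rot: [1.0, -0.0, -0.0, -0.0]
contact_force: [0.7, 0.2, 0.8]
opening: 0.541
finger_force: 0.3
```

Request:
jog_arm(turn=[[0, 0, 0], [0, 0, 0], [0, 0, 0], [0, 0, 0]], translation=[[-0.002, 0, 0], [-0.004, 0, 0], [-0.005, 0, 0], [-0.005, 0, 0]], grip=[0.46, 0.46, 0.46, 0.46])

```text
clock: 6.08
tool_pos: [0.6783, -0.0711, 0.0345]
eef_rot: [1.0, 0.0, 0.003, -0.0]
contact_force: [5.7, 0.3, -0.4]
opening: 0.538
finger_force: 2.8
```

Request:
jog_arm(turn=[[0, 0, 0], [0, 0, 0], [0, 0, 0], [0, 0, 0], [0, 0, 0], [0, 0, 0], [0, 0, 0], [0, 0, 0], [0, 0, 0], [0, 0, 0], [0, 0, 0], [0, 0, 0], [0, 0, 0], [0, 0, 0], [0, 0, 0]], translation=[[0.01, 0, 0], [0.03, -0.03, -0.04], [0.068, -0.106, -0.05], [0.068, -0.106, -0.05], [0.068, -0.106, -0.01], [0.068, -0.106, 0], [0.068, -0.106, 0], [0.055, -0.106, 0], [0.043, -0.106, 0], [0.031, -0.106, 0], [0.021, -0.106, 0], [0.012, -0.106, 0], [0.005, -0.106, 0], [0.001, -0.106, 0], [-0.001, -0.106, 0]], grip=[0.46, 0.46, 0.46, 0.46, 0.46, 0.46, 0.46, 0.46, 0.46, 0.46, 0.46, 0.46, 0.46, 0.46, 0.46])

```text
clock: 7.95
tool_pos: [0.6765, 0.0347, 0.0342]
eef_rot: [1.0, 0.0, 0.002, -0.0]
contact_force: [5.4, 0.6, -0.3]
opening: 0.54
finger_force: 2.7
```

Request:
jog_arm(turn=[[0, 0, 0], [0, 0, 0], [0, 0, 0], [0, 0, 0], [0, 0, 0], [0, 0, 0], [0, 0, 0], [0, 0, 0], [0, 0, 0], [0, 0, 0], [0, 0, 0], [0, 0, 0], [0, 0, 0], [0, 0, 0], [0, 0, 0], [0, 0, 0], [0, 0, 0], [0, 0, 0], [0, 0, 0], [0, 0, 0]], translation=[[0.01, 0, 0], [0.01, -0.02, -0.05], [-0.045, -0.078, -0.05], [-0.045, -0.078, -0.05], [-0.045, -0.078, -0.02], [-0.045, -0.078, 0], [-0.045, -0.078, 0], [-0.045, -0.063, 0], [-0.045, -0.05, 0], [-0.045, -0.037, 0], [-0.045, -0.024, 0], [-0.045, -0.011, 0], [-0.045, 0.002, 0], [-0.045, 0.015, 0], [-0.045, 0.028, 0], [-0.045, 0.041, 0], [-0.045, 0.054, 0], [-0.045, 0.065, 0], [-0.045, 0.074, 0], [-0.045, 0.08, 0]], grip=[1, 1, 1, 1, 1, 1, 1, 1, 1, 1, 1, 1, 1, 1, 1, 1, 1, 1, 1, 1])

```text
clock: 10.45
tool_pos: [0.6301, -0.0457, 0.0339]
eef_rot: [1.0, -0.0, 0.0, -0.0]
contact_force: [2.2, 2.7, -0.6]
opening: 0.008
finger_force: 1.4
```

Request:
jog_arm(turn=[[0, 0, 0], [0, 0, 0], [0, 0, 0], [0, 0, 0]], translation=[[0, 0.004, 0], [0, 0.007, 0], [0, 0.009, 0], [0, 0.01, 0]], grip=[1, 1, 1, 1])

```text
clock: 10.95
tool_pos: [0.6301, -0.0551, 0.0338]
eef_rot: [1.0, 0.0, 0.0, -0.0]
contact_force: [3.2, 2.9, 1.2]
opening: 0.003
finger_force: 1.7
```

Request:
jog_arm(turn=[[0, 0, 0], [0, 0, 0], [0, 0, 0], [0, 0, 0]], translation=[[0, 0.002, 0], [0, 0.004, 0], [0, 0.006, 0], [0, 0.006, 0]], grip=[1, 1, 1, 1])

```text
clock: 11.45
tool_pos: [0.6301, -0.0565, 0.0339]
eef_rot: [1.0, 0.001, 0.0, -0.003]
contact_force: [2.8, 10.6, 1.6]
opening: 0.006
finger_force: 5.3
```

Request:
jog_arm(turn=[[0, 0, 0], [0, 0, 0], [0, 0, 0], [0, 0, 0], [0, 0, 0], [0, 0, 0], [0, 0, 0]], translation=[[0, -0.012, 0], [0, -0.02, -0.05], [-0.04, 0, -0.266], [-0.04, 0, -0.266], [-0.04, 0, -0.266], [-0.04, 0, -0.266], [-0.04, 0, -0.266]], grip=[1, 0.8, 0, 0, 0, 0, 0])

```text
clock: 12.32
tool_pos: [0.5894, -0.0636, 0.302]
eef_rot: [1.0, -0.002, 0.001, 0.001]
contact_force: [0.3, 0.1, -1.1]
opening: 0.662
finger_force: 0.0
```

```bash
python3 - <<'E'
from h import *
st();p=cams.camera_params('wrist');tiles('wrist',snap('wrist','w2.png'))
print([(d['p'],np.round(d['position'],4)) for d in models.place_of('wrist','row_corner')])
print([(d['p'],np.round(d['position'],4)) for d in models.place_of('wrist','port1')])
E
```

```text
t 12.32 pos [ 0.5894 -0.0636  0.302 ] q [ 0.06  0.59 -0.06  1.62  0.04  0.93 -1.59] F [ 0.3  0.1 -1.1] open 0.662
R [[1.0, -0.003, 0.003], [-0.003, -1.0, -0.003], [0.003, 0.003, -1.0]]
tile [ 312.4 -177.8] [105.3  63.9] 89.7 pix [338. 353.]
tile [ 629.3 -148.1] [ 79.5 159.4] 1.9 pix [333. 120.]
tile [564.3 -50.6] [339.6 635.5] 5.7 pix [264. 168.]
[(0.72, array([ 0.5864, -0.2353,  0.0139]))]
[(0.74, array([ 0.3976, -0.0652,  0.0899])), (0.18, array([0.3745, 0.0107, 0.0022]))]
```

View pics/w2.png

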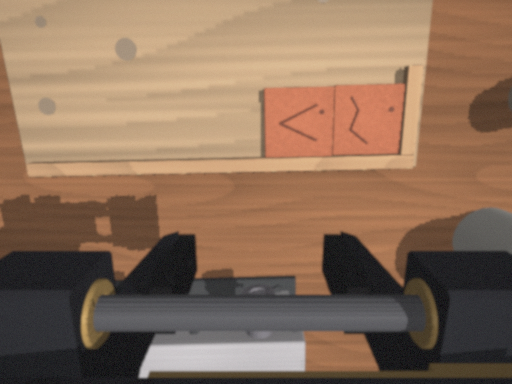

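The row is tight: the two tiles sit in one 79.5 x 159.4 mm block at about (333,120), against both stops. Next I'll go to the rack.

Request:
jog_arm(turn=[[0, 0, 0], [0, 0, 0], [0, 0, 0], [0, 0, 0], [0, 0, 0], [0, 0, 0], [0, 0, 0], [0, 0, 0], [0, 0, 0], [0, 0, 0]], translation=[[-0.169, -0.419, 0.03], [-0.169, -0.419, 0.03], [-0.169, -0.419, 0.03], [-0.169, -0.419, 0.03], [-0.169, -0.419, 0.03], [-0.169, -0.419, 0.03], [-0.169, -0.419, 0.03], [-0.169, -0.419, 0.03], [-0.169, -0.419, 0.03], [-0.169, -0.419, 0.03]], grip=[0, 0, 0, 0, 0, 0, 0, 0, 0, 0])

```text
clock: 13.72
tool_pos: [0.422, 0.3549, 0.269]
eef_rot: [1.0, -0.002, -0.0, 0.001]
contact_force: [0.3, -0.6, 0.6]
opening: 0.999
finger_force: 0.0
```

```bash
python3 - <<'E'
from h import *
st();p=cams.camera_params('wrist');snap('wrist','w3.png')
for n in ['lance1_center','lance1_tip']: print(n,[(round(d['p'],2),np.round(d['position'],4).tolist()) for d in models.place_of('wrist',n)])
for d in models.masks_of('wrist','lance1_center'):
    ys,xs=np.where(d['pixels']);w=px2w(p,np.c_[xs,ys],.085)[:,:2];c=w.mean(0);u=np.linalg.svd(w-c,full_matrices=False)[2][0];u*=np.sign(u[0]);t=(w-c)@u
    print(round(d['p'],2),xs.mean().round(),ys.mean().round(),'c',c.round(4),'yaw',np.arctan2(u[1],u[0]).round(4),'ends',(c+u*t.min()).round(4),(c+u*t.max()).round(4))
E
```

```text
t 13.72 pos [0.422  0.3549 0.269 ] q [-0.76  0.57 -0.03  1.78  0.03  0.79 -2.38] F [ 0.3 -0.6  0.6] open 0.999
R [[1.0, -0.004, -0.0], [-0.004, -1.0, -0.003], [-0.0, 0.003, -1.0]]
lance1_center [(0.82, [0.2044, 0.3561, 0.0126]), (0.77, [0.4241, 0.5549, 0.0099]), (0.65, [0.4831, 0.3917, 0.0855])]
lance1_tip [(0.68, [0.3946, 0.4134, 0.0822])]
0.93 86.0 154.0 c [0.4413 0.5127] yaw -1.1583 ends [0.41   0.5842] [0.4665 0.4552]
0.67 223.0 343.0 c [0.2381 0.3943] yaw -1.0193 ends [0.2244 0.4165] [0.2534 0.3695]
0.64 217.0 97.0 c [0.4889 0.3918] yaw -0.2392 ends [0.3928 0.4153] [0.5626 0.3738]
```

View pics/w3.png

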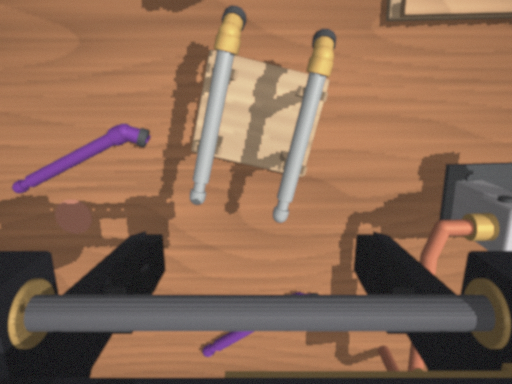

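Candidates for the lance: purple ones at (82,158) and about (260,320), steel ones at (217,97) and (305,120). The steel pair lies in the rack with brass nozzles, so those are the ones meant. I'll fit the tube axes.

```bash
python3 - <<'E'
from h import *
p=cams.camera_params('wrist');im=cv2.cvtColor(cv2.imread('pics/w3.png'),cv2.COLOR_BGR2RGB)
h=cv2.cvtColor(im,cv2.COLOR_RGB2HSV);m=((h[...,1]<60)&(h[...,2]>110)).astype(np.uint8);m[230:]=0;m[:,350:]=0
n,l,s,c=cv2.connectedComponentsWithStats(m)
for i in range(1,n):
    if s[i,4]<300: continue
    ys,xs=np.where(l==i);w=px2w(p,np.c_[xs,ys],.0855)[:,:2];cc=w.mean(0)
    u=np.linalg.svd(w-cc,full_matrices=False)[2][0];u*=np.sign(u[0]);t=(w-cc)@u
    e0=cc+u*t.min();print(s[i],'yaw',np.arctan2(u[1],u[0]).round(4),'tip',e0.round(4),'end',(cc+u*t.max()).round(4),'grip',(e0+.09*u).round(4))
v=im.copy();v[m==0]//=3
# wrist port/bar measurement from top image: bar edges
E
```

```text
[ 190   50   44  155 2617] yaw -0.2355 tip [0.394  0.4166] end [0.5281 0.3845] grip [0.4815 0.3956]
[ 273   73   53  150 2428] yaw -0.2368 tip [0.3755 0.3386] end [0.5101 0.3061] grip [0.463  0.3175]
```

Request:
jog_arm(turn=[[0, 0, -2.906], [0, 0, -2.906], [0, 0, -2.906], [0, 0, -2.906], [0, 0, -2.906], [0, 0, -2.906], [0, 0, -2.906], [0, 0, -2.906], [0, 0, -2.906], [0, 0, -2.906], [0, 0, -2.906], [0, 0, -2.906], [0, 0, -2.906], [0, 0, -2.906], [0, 0, -2.906], [0, 0, -2.906], [0, 0, -2.906], [0, 0, -2.906]], translation=[[0.041, 0.037, 0.069], [0.041, 0.037, 0.069], [0.041, 0.037, 0.069], [0.041, 0.037, 0.069], [0.041, 0.037, 0.069], [0.041, 0.037, 0.069], [0.041, 0.037, 0.069], [0.041, 0.037, 0.069], [0.041, 0.037, 0.069], [0.041, 0.037, 0.069], [0.041, 0.037, 0.069], [0.041, 0.037, 0.069], [0.041, 0.037, 0.069], [0.041, 0.037, 0.069], [0.041, 0.037, 0.069], [0.041, 0.037, 0.069], [0.041, 0.037, 0.069], [0.041, 0.037, 0.069]], grip=[0, 0, 0, 0, 0, 0, 0, 0, 0, 0, 0, 0, 0, 0, 0, 0, 0, 0])

```text
clock: 16.18
tool_pos: [0.4622, 0.3201, 0.2007]
eef_rot: [0.119, 0.993, -0.0, 0.0]
contact_force: [-0.1, 0.6, 0.2]
opening: 1.002
finger_force: 0.0
```

```bash
python3 - <<'E'
from h import *
s=st();snap('wrist','w4.png');p=cams.camera_params('wrist');T=R.from_quat(s['eef_rot'])
print('grip pt in tool',T.inv().apply(np.array([.463,.3175,.085])-s['tool_pos']).round(4),'yaw',T.as_euler('xyz').round(4))
E
```

```text
t 16.18 pos [0.4622 0.3201 0.2007] q [-0.21  0.81 -0.85  1.8   0.77  0.9  -0.08] F [-0.1  0.6  0.2] open 1.002
R [[-0.972, 0.236, 0.0], [0.236, 0.972, -0.0], [-0.0, -0.0, -1.0]]
grip pt in tool [-0.0013 -0.0023  0.1157] yaw [-3.1413e+00  5.0000e-04  2.9033e+00]
```

View pics/w4.png

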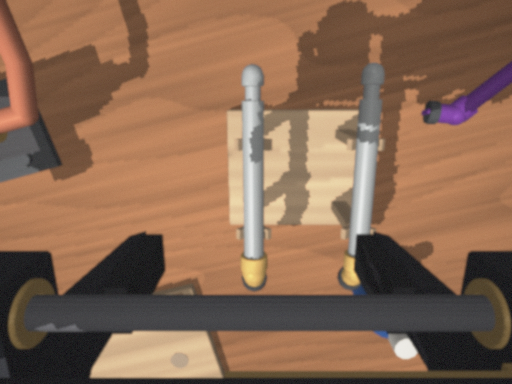

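Lance B is centred about 5 px left of the image middle, at (254,165), which agrees with the computed offset of 2–3 mm. I'll descend and grip.

Request:
jog_arm(turn=[[0, 0, 0], [0, 0, 0], [0, 0, 0], [0, 0, 0], [0, 0, 0], [0, 0, 0], [0, 0, 0], [0, 0, 0], [0, 0, 0], [0, 0, 0], [0, 0, 0]], translation=[[-0.001, -0.003, 0.05], [-0.001, -0.003, 0.095], [-0.001, -0.003, 0.115], [-0.001, -0.003, 0.115], [-0.001, -0.003, 0.115], [-0.001, -0.003, 0.115], [-0.001, -0.003, 0.115], [-0.001, -0.003, 0.115], [-0.001, -0.003, 0.115], [-0.001, -0.003, 0.115], [-0.001, -0.003, 0.115]], grip=[0, 0, 0, 0, 1, 1, 1, 1, 1, 1, 1], force=50)

```text
clock: 17.6
tool_pos: [0.4621, 0.3174, 0.0857]
eef_rot: [0.118, 0.993, -0.0, -0.0]
contact_force: [-0.0, -0.1, -0.9]
opening: 0.23
finger_force: 0.0
```

Request:
jog_arm(turn=[[0, 0, 0], [0, 0, 0], [0, 0, 0], [0, 0, 0], [0, 0, 0], [0, 0, 0], [0, 0, 0], [0, 0, 0], [0, 0, 0]], translation=[[0, 0, 0], [0, 0, 0], [0, 0, 0], [0, 0, 0], [0, 0, -0.03], [0, 0, -0.08], [0, 0, -0.1], [0, 0, -0.1], [0, 0, -0.1]], grip=[1, 1, 1, 1, 1, 1, 1, 1, 1])

```text
clock: 18.73
tool_pos: [0.4618, 0.3165, 0.1841]
eef_rot: [0.118, 0.993, -0.001, -0.001]
contact_force: [-0.5, 0.0, -1.2]
opening: 0.15
finger_force: 49.8
```

```bash
python3 - <<'E'
from h import *
s=st();print(s['finger_force']);T=R.from_quat(s['eef_rot'])
print('to approach in tool',T.inv().apply(np.array([.56,-.064,.18])-s['tool_pos']).round(4))
# bar yaw from top image
p=cams.camera_params('top');im=cv2.imread('pics/top0.png');m=((im.min(2)>150)&(cv2.cvtColor(im,cv2.COLOR_BGR2HSV)[...,1]<30)).astype(np.uint8);m[:195]=0;m[235:]=0;m[:,:232]=0;m[:,330:]=0
ys,xs=np.where(m);w=(px2w(p,np.c_[xs,ys],.113)[:,:2]*1000).astype(np.float32);print(cv2.minAreaRect(w))
E
```

```text
t 18.73 pos [0.4618 0.3165 0.1841] q [-0.22  0.83 -0.83  1.82  0.79  0.87 -0.1 ] F [-0.5  0.  -1.2] open 0.15
R [[-0.972, 0.234, -0.001], [0.234, 0.972, -0.002], [0.001, -0.002, -1.0]]
49.76598232984543
to approach in tool [-0.1844 -0.347   0.0047]
((375.5989990234375, 11.506454467773438), (45.09917449951172, 246.26254272460938), 1.5071954727172852)
```

Request:
jog_arm(turn=[[0, 0, -0.264], [0, 0, -0.264], [0, 0, -0.264], [0, 0, -0.264], [0, 0, -0.264], [0, 0, -0.264], [0, 0, -0.264], [0, 0, -0.264], [0, 0, -0.264], [0, 0, -0.264], [0, 0, -0.264]], translation=[[-0.188, -0.342, 0], [-0.188, -0.342, 0], [-0.188, -0.342, 0], [-0.188, -0.342, 0], [-0.188, -0.342, 0], [-0.188, -0.342, 0], [-0.188, -0.342, 0], [-0.188, -0.342, 0], [-0.188, -0.342, 0.0], [-0.188, -0.342, 0.0], [-0.188, -0.342, 0.0]], grip=[1, 1, 1, 1, 1, 1, 1, 1, 1, 1, 1])

```text
clock: 20.1
tool_pos: [0.5649, -0.0577, 0.1859]
eef_rot: [-0.015, 1.0, 0.0, 0.0]
contact_force: [0.2, 0.4, -2.2]
opening: 0.145
finger_force: 49.8
```

```bash
python3 - <<'E'
from h import *
s=st();snap('wrist','w5.png')
for n in ['port1','lance1_tip','lance1_center']: print(n,[(round(d['p'],2),np.round(d['position'],4).tolist()) for d in models.place_of('wrist',n)])
print('collar',[(round(d['p'],2),np.round(d['position'],4).tolist()) for d in models.find_in('wrist','collar1')])
E
```

```text
t 20.1 pos [ 0.5649 -0.0577  0.1859] q [ 0.53  0.87 -0.94  1.79  0.86  0.95  0.82] F [ 0.2  0.4 -2.2] open 0.145
R [[-1.0, -0.031, 0.0], [-0.031, 1.0, 0.0], [-0.0, 0.0, -1.0]]
port1 [(0.4, [0.6285, -0.1923, 0.0155])]
lance1_tip [(0.72, [0.5899, -0.2338, 0.0131])]
lance1_center []
collar [(0.89, [0.4391, 0.0752, 0.0917]), (0.78, [0.4527, -0.0583, 0.0971])]
```

View pics/w5.png

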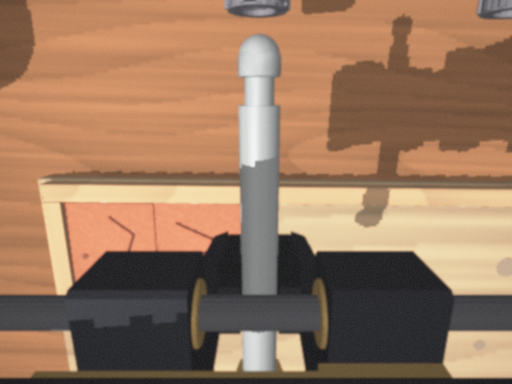

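The held lance is straight at column 260, and the port mouth is ahead of it at about (258,10), so they are lined up. I'll lower to port height and start inserting.

Request:
jog_arm(turn=[[0, 0, 0], [0, 0, 0], [0, 0, 0], [0, 0, 0], [0, 0, 0], [0, 0, 0], [0, 0, 0], [0, 0, 0], [0, 0, 0], [0, 0, 0], [0, 0, 0]], translation=[[0, 0, 0.05], [0, 0, 0.085], [0, 0, 0.095], [0, 0, 0.095], [0, 0, 0.095], [0.01, 0, 0.095], [0.02, 0, 0.095], [0.028, 0, 0.095], [0.034, 0, 0.095], [0.04, 0, 0.095], [0.04, 0, 0.095]], grip=[1, 1, 1, 1, 1, 1, 1, 1, 1, 1, 1])

```text
clock: 21.72
tool_pos: [0.5246, -0.0603, 0.0907]
eef_rot: [-0.014, 1.0, -0.0, -0.0]
contact_force: [0.2, 0.4, -1.6]
opening: 0.147
finger_force: 49.8
```

Request:
jog_arm(turn=[[0, 0, 0], [0, 0, 0], [0, 0, 0], [0, 0, 0]], translation=[[0.004, 0, 0], [0.008, 0, 0], [0.012, 0, 0], [0.012, 0, 0]], grip=[1, 1, 1, 1])

```text
clock: 22.22
tool_pos: [0.5127, -0.0606, 0.0907]
eef_rot: [-0.014, 1.0, -0.0, -0.0]
contact_force: [0.3, -0.4, -1.9]
opening: 0.144
finger_force: 49.8
```

Request:
jog_arm(turn=[[0, 0, 0], [0, 0, 0], [0, 0, 0], [0, 0, 0], [0, 0, 0]], translation=[[0.003, 0, 0], [0.006, 0, 0], [0.009, 0, 0], [0.012, 0, 0], [0.012, 0, 0]], grip=[1, 1, 1, 1, 1])

```text
clock: 22.85
tool_pos: [0.5003, -0.0608, 0.0906]
eef_rot: [-0.014, 1.0, -0.0, -0.001]
contact_force: [2.1, 0.7, -2.6]
opening: 0.149
finger_force: 49.8
```

Request:
jog_arm(turn=[[0, 0, 0], [0, 0, 0], [0, 0, 0], [0, 0, 0], [0, 0, 0]], translation=[[0.003, 0, 0], [0.006, 0, 0], [0.008, 0, 0], [0.01, 0, 0], [0.01, 0, 0]], grip=[1, 1, 1, 1, 1])

```text
clock: 23.48
tool_pos: [0.4947, -0.0608, 0.0916]
eef_rot: [-0.014, 1.0, 0.0, 0.004]
contact_force: [8.2, -0.5, -2.9]
opening: 0.144
finger_force: 49.8
```

Request:
jog_arm(turn=[[0, 0, 0], [0, 0, 0], [0, 0, 0], [0, 0, 0], [0, 0, 0]], translation=[[0.003, 0, 0], [0.006, 0, 0], [0.009, 0, 0], [0.009, 0, 0], [0.009, 0, 0]], grip=[1, 1, 1, 1, 1])

```text
clock: 24.1
tool_pos: [0.4942, -0.0602, 0.093]
eef_rot: [-0.014, 1.0, 0.002, 0.011]
contact_force: [24.2, -1.4, -6.8]
opening: 0.143
finger_force: 50.3
```

Request:
jog_arm(turn=[[0, 0, 0], [0, 0, 0], [0, 0, 0], [0, 0, 0], [0, 0, 0]], translation=[[-0.006, 0, 0], [-0.012, 0, 0], [-0.016, 0, 0], [-0.018, 0, 0], [-0.018, 0, 0]], grip=[1, 1, 1, 1, 1])

```text
clock: 24.72
tool_pos: [0.4971, -0.0613, 0.09]
eef_rot: [-0.014, 1.0, -0.001, -0.003]
contact_force: [-5.6, -0.5, -1.1]
opening: 0.154
finger_force: 49.7
```

```bash
python3 - <<'E'
from h import *
st();a=snap('wrist');b=snap('scene');p=cams.camera_params('wrist')
c=cv2.resize(a[:260,130:400],None,fx=1.6,fy=1.6);d=cv2.resize(b[140:260,220:370],None,fx=3.4,fy=3.4,interpolation=cv2.INTER_CUBIC)[:416,:368+0]
d=cv2.resize(b[150:250,225:320],(395,416),interpolation=cv2.INTER_CUBIC)
cv2.imwrite('pics/c6.png',cv2.cvtColor(np.hstack([c[:416,:400],d]),cv2.COLOR_RGB2BGR))
print([(round(d['p'],2),np.round(d['position'],4).tolist()) for n in ['port1'] for d in models.place_of('scene',n)])
E
```

```text
t 24.73 pos [ 0.4971 -0.0613  0.09  ] q [ 0.49  0.94 -0.79  2.04  1.13  0.69  0.53] F [-5.6 -0.5 -1.1] open 0.154
R [[-1.0, -0.029, -0.005], [-0.029, 1.0, -0.001], [0.005, -0.001, -1.0]]
[(0.71, [0.4071, -0.0625, 0.0935]), (0.64, [0.4052, 0.0862, 0.09]), (0.39, [0.3745, 0.0109, -0.0021])]
```

View pics/c6.png

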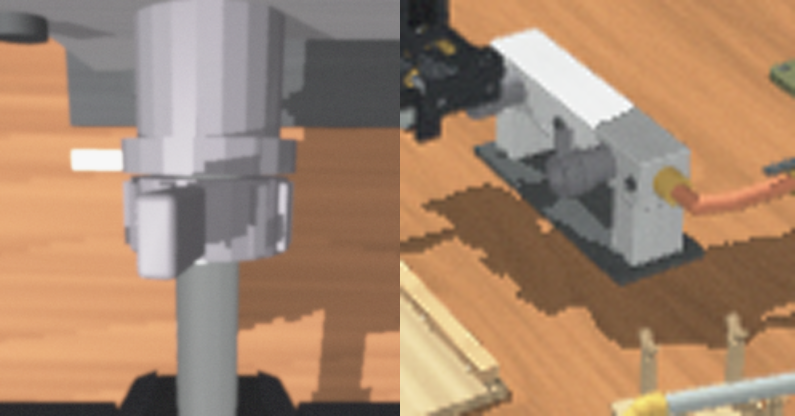

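```bash
python3 - <<'E'
from h import *
p=cams.camera_params('wrist');s=r.get_state()
for z in(.09,.1,.107): print(z,px2w(p,[[258,163.5],[258,260/1.6]],z).round(4).tolist())
print('wing tip front/back z=.13',px2w(p,[[130+155/1.6,277/1.6],[130+155/1.6,195/1.6]],.129).round(4).tolist(), 'TCP',s['tool_pos'])
E
```

```text
0.09 [[0.4531, -0.0622, 0.09], [0.4527, -0.0622, 0.09]]
0.1 [[0.4512, -0.0622, 0.1], [0.4508, -0.0623, 0.1]]
0.107 [[0.4498, -0.0623, 0.107], [0.4495, -0.0623, 0.107]]
wing tip front/back z=.13 [[0.4483, -0.0703, 0.129], [0.4352, -0.0703, 0.129]] TCP [ 0.49708152 -0.06128546  0.0900316 ]
```

The wing sits at x≈0.442, so the port bottom is at about 0.406 and the lance is at the bottom and held by the claws. I'll push it home again lightly, let go, and rise.

Request:
jog_arm(turn=[[0, 0, 0], [0, 0, 0], [0, 0, 0], [0, 0, 0], [0, 0, 0], [0, 0, 0], [0, 0, 0]], translation=[[0.006, 0, 0], [0.01, 0, 0], [0.014, 0, 0], [0.016, 0, 0], [0.016, 0, 0], [0.01, 0, 0], [0.006, 0, 0]], grip=[1, 1, 1, 1, 1, 1, 1])

```text
clock: 25.75
tool_pos: [0.4952, -0.0609, 0.0911]
eef_rot: [-0.014, 1.0, 0.0, 0.001]
contact_force: [-0.3, 0.3, -2.3]
opening: 0.15
finger_force: 49.8
```

Request:
jog_arm(turn=[[0, 0, 0], [0, 0, 0], [0, 0, 0], [0, 0, 0], [0, 0, 0], [0, 0, 0], [0, 0, 0], [0, 0, 0], [0, 0, 0], [0, 0, 0], [0, 0, 0]], translation=[[0, 0, 0], [0, 0, 0], [0, 0, 0], [0, 0, 0], [0, 0, 0], [0, 0, 0], [0, 0, -0.02], [0, 0, -0.07], [0, 0, -0.12], [0, 0, -0.14], [0, 0, -0.14]], grip=[0.4, 0.4, 0.4, 0.4, 0.4, 0.4, 0.2, 0, 0, 0, 0])

```text
clock: 27.12
tool_pos: [0.4948, -0.061, 0.2319]
eef_rot: [-0.014, 1.0, -0.0, 0.002]
contact_force: [-0.1, 0.4, -0.4]
opening: 1.002
finger_force: 0.0
```

```bash
python3 - <<'E'
from h import *
s=st();a=snap('wrist');p=cams.camera_params('wrist')
cv2.imwrite('pics/w7.png',cv2.cvtColor(a,cv2.COLOR_RGB2BGR))
T=R.from_quat(s['eef_rot']);print('to lance A in tool',T.inv().apply(np.array([.4815,.3956,.2])-s['tool_pos']).round(4))
print([(round(d['p'],2),np.round(d['position'],4).tolist()) for n in ['port1','lance1_tip','lance1_center'] for d in models.place_of('wrist',n)])
E
```

```text
t 27.12 pos [ 0.4948 -0.061   0.2319] q [ 0.61  0.73 -0.99  1.95  0.79  0.91  0.8 ] F [-0.1  0.4 -0.4] open 1.002
R [[-1.0, -0.028, 0.003], [-0.028, 1.0, -0.0], [-0.003, -0.001, -1.0]]
to lance A in tool [0.0007 0.4568 0.0317]
[(0.9, [0.4027, 0.0864, 0.0867]), (0.67, [0.3999, -0.0616, 0.0894])]
```

View pics/w7.png

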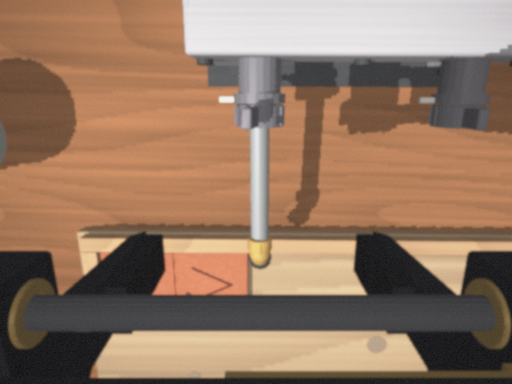

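Lance B is in port 2: tube at (260,180), mouth at row 126. Next I'll fetch lance A.

Request:
jog_arm(turn=[[0, 0, 0.264], [0, 0, 0.264], [0, 0, 0.264], [0, 0, 0.264], [0, 0, 0.264], [0, 0, 0.264], [0, 0, 0.264], [0, 0, 0.264], [0, 0, 0.264], [0, 0, 0.264], [0, 0, 0.264], [0, 0, 0.264]], translation=[[0.001, 0.457, 0.032], [0.001, 0.457, 0.032], [0.001, 0.457, 0.032], [0.001, 0.457, 0.032], [0.001, 0.457, 0.032], [0.001, 0.457, 0.032], [0.001, 0.457, 0.032], [0.001, 0.457, 0.032], [0.001, 0.457, 0.032], [0.001, 0.457, 0.032], [0.001, 0.457, 0.032], [0.001, 0.457, 0.032]], grip=[0, 0, 0, 0, 0, 0, 0, 0, 0, 0, 0, 0])

```text
clock: 28.82
tool_pos: [0.4808, 0.3945, 0.1988]
eef_rot: [0.118, 0.993, -0.0, 0.0]
contact_force: [0.5, 0.2, 0.7]
opening: 0.998
finger_force: 0.0
```

```bash
python3 - <<'E'
from h import *
s=st();im=snap('wrist','w8.png');p=cams.camera_params('wrist');T=R.from_quat(s['eef_rot'])
print('grip pt in tool',T.inv().apply(np.array([.4815,.3956,.085])-s['tool_pos']).round(4))
h=cv2.cvtColor(im,cv2.COLOR_RGB2HSV);m=((h[...,1]<60)&(h[...,2]>90)).astype(np.uint8);m[262:]=0
n,l,S,c=cv2.connectedComponentsWithStats(m)
for i in range(1,n):
    if S[i,4]<500: continue
    ys,xs=np.where(l==i);w=px2w(p,np.c_[xs,ys],.0855)[:,:2];cc=w.mean(0)
    u=np.linalg.svd(w-cc,full_matrices=False)[2][0];u*=np.sign(u[0]);t=(w-cc)@u;e0=cc+u*t.min()
    print(S[i],'yaw',np.arctan2(u[1],u[0]).round(4),'tip',e0.round(4),'grip',T.inv().apply(np.r_[e0+.09*u,.085]-s['tool_pos']).round(4))
# check depth of lance B from w7: mouth and brass start rows; tip offset
E
```

```text
t 28.82 pos [0.4808 0.3945 0.1988] q [-0.34  0.87 -0.82  1.61  0.73  0.99 -0.06] F [0.5 0.2 0.7] open 0.998
R [[-0.972, 0.235, 0.0], [0.235, 0.972, -0.001], [-0.001, -0.001, -1.0]]
grip pt in tool [-0.0004  0.0013  0.1138]
[ 246   62   24  197 4018] yaw -0.2366 tip [0.3941 0.4154] grip [-0.0007  0.0002  0.1138]
```

Request:
jog_arm(turn=[[0, 0, 0], [0, 0, 0], [0, 0, 0], [0, 0, 0], [0, 0, 0], [0, 0, 0], [0, 0, 0], [0, 0, 0], [0, 0, 0], [0, 0, 0], [0, 0, 0], [0, 0, 0], [0, 0, 0], [0, 0, 0], [0, 0, 0], [0, 0, 0], [0, 0, 0], [0, 0, 0], [0, 0, 0], [0, 0, 0]], translation=[[-0.001, 0.0, 0.05], [-0.001, 0.0, 0.095], [-0.001, 0.0, 0.113], [-0.001, 0.0, 0.113], [-0.001, 0.0, 0.113], [-0.001, 0.0, 0.113], [-0.001, 0.0, 0.113], [-0.001, 0.0, 0.113], [-0.001, 0.0, 0.113], [-0.001, 0.0, 0.113], [-0.001, 0.0, 0.113], [-0.001, 0.0, 0.113], [-0.001, 0.0, 0.113], [-0.001, 0.0, 0.113], [-0.001, 0.0, 0.113], [-0.001, 0.0, 0.08], [-0.001, 0.0, 0.03], [-0.001, 0.0, 0.01], [-0.001, 0.0, 0.01], [-0.001, 0.0, 0.01]], grip=[0, 0, 0, 0, 1, 1, 1, 1, 1, 1, 1, 1, 1, 1, 1, 1, 1, 1, 1, 1], force=50)

```text
clock: 31.38
tool_pos: [0.4808, 0.3944, 0.1868]
eef_rot: [0.118, 0.993, -0.001, -0.001]
contact_force: [0.1, 0.1, -1.3]
opening: 0.15
finger_force: 49.7
```

```bash
python3 - <<'E'
from h import *
s=st();print(s['finger_force']);T=R.from_quat(s['eef_rot'])
print(T.inv().apply(np.array([.565,.0915,.187])-s['tool_pos']).round(4))
E
```

```text
t 31.38 pos [0.4808 0.3944 0.1868] q [-0.34  0.88 -0.81  1.62  0.74  0.97 -0.07] F [ 0.1  0.1 -1.3] open 0.15
R [[-0.972, 0.234, -0.002], [0.234, 0.972, -0.003], [0.001, -0.003, -1.0]]
49.69826102256775
[-0.1526 -0.2748  0.0004]
```

Request:
jog_arm(turn=[[0, 0, -0.265], [0, 0, -0.265], [0, 0, -0.265], [0, 0, -0.265], [0, 0, -0.265], [0, 0, -0.265], [0, 0, -0.265], [0, 0, -0.265], [0, 0, -0.265], [0, 0, -0.265], [0, 0, -0.265]], translation=[[-0.153, -0.275, 0], [-0.153, -0.275, 0], [-0.153, -0.275, 0], [-0.153, -0.275, 0], [-0.153, -0.275, 0], [-0.153, -0.275, 0], [-0.153, -0.275, 0], [-0.153, -0.275, 0], [-0.153, -0.275, 0], [-0.153, -0.275, 0], [-0.153, -0.275, 0]], grip=[1, 1, 1, 1, 1, 1, 1, 1, 1, 1, 1])

```text
clock: 32.75
tool_pos: [0.5656, 0.0928, 0.1888]
eef_rot: [-0.015, 1.0, -0.0, 0.0]
contact_force: [0.2, -0.3, -1.8]
opening: 0.151
finger_force: 49.7
```

```bash
python3 - <<'E'
from h import *
s=st();im=snap('wrist','w9.png')
g=cv2.cvtColor(im,cv2.COLOR_RGB2HSV)
for row in (90,130,170):
    m=np.where((g[row,200:320,1]<60)&(g[row,200:320,2]>90))[0]+200;print(row,m.min(),m.max(),len(m))
E
```

```text
t 32.75 pos [0.5656 0.0928 0.1888] q [ 0.25  0.86 -0.91  1.77  0.83  0.94  0.58] F [ 0.2 -0.3 -1.8] open 0.151
R [[-1.0, -0.03, 0.0], [-0.03, 1.0, -0.0], [-0.0, -0.0, -1.0]]
90 244 273 30
130 239 278 40
170 240 278 39
```

View pics/w9.png

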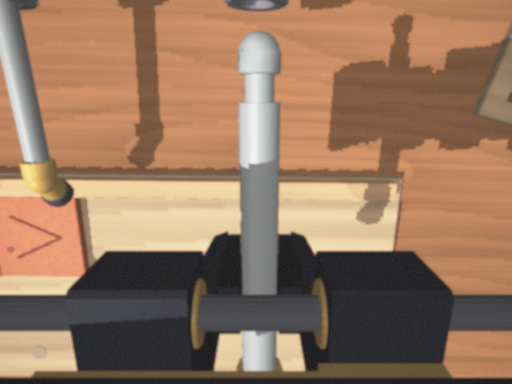

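The picture shows the lance at column 259 and the port 1 mouth at (257,4), so they are aligned. I'll insert with a 1.5 mm side correction.

Request:
jog_arm(turn=[[0, 0, 0], [0, 0, 0], [0, 0, 0], [0, 0, 0], [0, 0, 0], [0, 0, 0], [0, 0, 0], [0, 0, 0], [0, 0, 0], [0, 0, 0], [0, 0, 0], [0, 0, 0], [0, 0, 0]], translation=[[0, -0.001, 0.05], [0, -0.0015, 0.085], [0, -0.0015, 0.098], [0, -0.0015, 0.098], [0, -0.0015, 0.098], [0.01, -0.0015, 0.098], [0.02, -0.0015, 0.098], [0.028, -0.0015, 0.098], [0.034, -0.0015, 0.098], [0.04, -0.0015, 0.098], [0.046, -0.0015, 0.098], [0.052, -0.0015, 0.098], [0.052, -0.0015, 0.098]], grip=[1, 1, 1, 1, 1, 1, 1, 1, 1, 1, 1, 1, 1])

```text
clock: 34.42
tool_pos: [0.5132, 0.0893, 0.0907]
eef_rot: [-0.015, 1.0, -0.0, -0.0]
contact_force: [-0.7, -0.2, -1.5]
opening: 0.153
finger_force: 49.7
```

Request:
jog_arm(turn=[[0, 0, 0], [0, 0, 0], [0, 0, 0], [0, 0, 0], [0, 0, 0], [0, 0, 0], [0, 0, 0], [0, 0, 0]], translation=[[0.004, 0, 0], [0.008, 0, 0], [0.012, 0, 0], [0.016, 0, 0], [0.02, 0, 0], [0.024, 0, 0], [0.028, 0, 0], [0.028, 0, 0]], grip=[1, 1, 1, 1, 1, 1, 1, 1])

```text
clock: 35.42
tool_pos: [0.4919, 0.0892, 0.0918]
eef_rot: [-0.014, 1.0, 0.001, 0.006]
contact_force: [14.5, -0.7, -4.9]
opening: 0.141
finger_force: 50.0
```

Request:
jog_arm(turn=[[0, 0, 0], [0, 0, 0], [0, 0, 0], [0, 0, 0]], translation=[[0.003, 0, 0], [0.006, 0, 0], [0.006, 0, 0], [0.006, 0, 0]], grip=[1, 1, 1, 1])

```text
clock: 35.92
tool_pos: [0.4916, 0.0894, 0.0926]
eef_rot: [-0.013, 1.0, 0.002, 0.01]
contact_force: [25.9, -0.1, -6.6]
opening: 0.148
finger_force: 50.3
```

Request:
jog_arm(turn=[[0, 0, 0], [0, 0, 0], [0, 0, 0], [0, 0, 0], [0, 0, 0], [0, 0, 0], [0, 0, 0], [0, 0, 0], [0, 0, 0], [0, 0, 0], [0, 0, 0], [0, 0, 0], [0, 0, 0]], translation=[[-0.006, 0, 0], [-0.012, 0, 0], [-0.012, 0, 0], [-0.012, 0, 0], [-0.012, 0, 0], [-0.012, 0, 0], [-0.012, 0, 0], [-0.012, 0, 0], [-0.012, 0, -0.02], [-0.012, 0, -0.07], [-0.012, 0, -0.12], [-0.012, 0, -0.14], [-0.012, 0, -0.14]], grip=[1, 1, 1, 0.4, 0.4, 0.4, 0.4, 0.4, 0.2, 0, 0, 0, 0])

```text
clock: 37.55
tool_pos: [0.4924, 0.089, 0.2319]
eef_rot: [-0.014, 1.0, 0.0, 0.001]
contact_force: [0.5, -0.6, -0.4]
opening: 1.0
finger_force: 0.0
```

```bash
python3 - <<'E'
from h import *
s=st();im=snap('wrist','w10.png');p=cams.camera_params('wrist');sc=snap('scene','s10.png')
w7=cv2.imread('pics/w7.png')
a=cv2.resize(im[90:290,100:360],None,fx=1.5,fy=1.5,interpolation=cv2.INTER_CUBIC);b=cv2.resize(cv2.cvtColor(w7,cv2.COLOR_BGR2RGB)[90:290,100:360],None,fx=1.5,fy=1.5,interpolation=cv2.INTER_CUBIC)
c=cv2.resize(sc[140:240,215:345],None,fx=2.9,fy=2.9,interpolation=cv2.INTER_CUBIC);o=np.zeros((600,780,3),np.uint8);o[:300,:390]=a;o[:300,390:]=b;o[300:590,:377]=c
cv2.imwrite('pics/c10.png',cv2.cvtColor(o,cv2.COLOR_RGB2BGR))
print([(n,round(d['p'],2),np.round(d['position'],4).tolist()) for n in ['port1','lance1_tip','lance1_center'] for d in models.place_of('scene',n)])
E
```

```text
t 37.55 pos [0.4924 0.089  0.2319] q [ 0.3   0.72 -0.96  1.95  0.77  0.89  0.53] F [ 0.5 -0.6 -0.4] open 1.0
R [[-1.0, -0.029, 0.003], [-0.029, 1.0, 0.0], [-0.003, 0.0, -1.0]]
[('port1', 0.81, [0.4073, 0.0885, 0.0896]), ('port1', 0.67, [0.4069, -0.062, 0.0923]), ('port1', 0.42, [0.4015, 0.0864, 0.0913]), ('lance1_tip', 0.79, [0.3872, 0.6412, 0.007]), ('lance1_tip', 0.78, [0.1549, 0.4319, 0.009]), ('lance1_tip', 0.59, [0.4034, 0.0845, 0.0926]), ('lance1_center', 0.61, [0.2061, 0.3586, 0.0101]), ('lance1_center', 0.54, [0.4248, 0.5561, 0.0055]), ('lance1_center', 0.46, [0.4908, 0.0893, 0.085]), ('lance1_center', 0.2, [0.4011, 0.0841, 0.0926])]
```

View pics/c10.png

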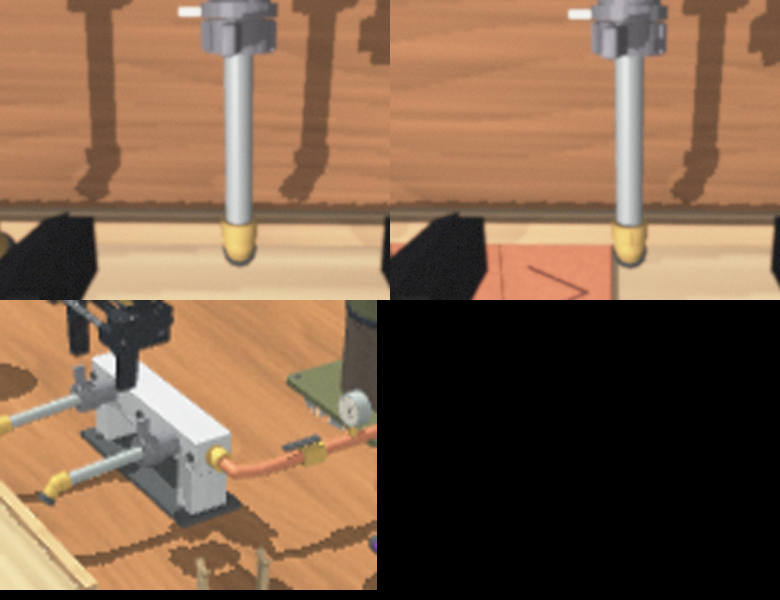

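Both lances look inserted to the same depth, with mouth and brass about 113 px apart in each and nozzles down. I'll check the absolute depth and work out the collar targets.

```bash
python3 - <<'E'
from h import *
s=st();p=cams.camera_params('wrist')
w=px2w(p,[[259,126],[259,238.7],[259,127.5]],.0975);print(w.round(4).tolist(),'visible',(w[1]-w[0])[0], 'at mouth z .107',px2w(p,[[259,126]],.107).round(4))
T=R.from_quat(s['eef_rot'])
h=np.array([.4015,.0865]);ux=np.array([1,.029]);uy=np.array([-.029,1])
for n,b in(('p1',h),('p2',h-.15*uy)):
    b=np.array(b); c=b+.035*ux
    print(n,b.round(4),'push start(+.05y)',c.round(4),(T.inv().apply(np.r_[c+.055*uy,.18]-s['tool_pos'])).round(4))
E
```

```text
t 37.8 pos [0.4911 0.0884 0.2295] q [ 0.29  0.73 -0.96  1.95  0.77  0.89  0.53] F [-0.3 -0.1  0.5] open 0.998
R [[-1.0, -0.029, -0.002], [-0.029, 1.0, -0.001], [0.002, -0.001, -1.0]]
[[0.4448, 0.0876, 0.0975], [0.5346, 0.0902, 0.0975], [0.4459, 0.0876, 0.0975]] visible 0.08984477670545288 at mouth z .107 [[0.444  0.0876 0.107 ]]
p1 [0.4015 0.0865] push start(+.05y) [0.4365 0.0875] [0.0545 0.0558 0.0496]
p2 [ 0.4059 -0.0635] push start(+.05y) [ 0.4409 -0.0625] [ 0.0545 -0.0942  0.0497]
```

Request:
jog_arm(turn=[[0, 0, 0], [0, 0, 0], [0, 0, 0], [0, 0, 0], [0, 0, 0], [0, 0, 0], [0, 0, 0], [0, 0, 0], [0, 0, 0], [0, 0, 0], [0, 0, 0], [0, 0, 0], [0, 0, 0], [0, 0, 0], [0, 0, 0], [0, 0, 0], [0, 0, 0], [0, 0, 0]], translation=[[0.054, 0.056, 0.03], [0.054, 0.056, 0.03], [0.054, 0.056, 0.03], [0.054, 0.056, 0.03], [0.054, 0.056, 0.03], [0.054, 0.056, 0.03], [0.054, 0.056, 0.03], [0.054, 0.056, 0.03], [0.054, 0.056, 0.08], [0.054, 0.056, 0.098], [0.054, 0.056, 0.098], [0.054, 0.046, 0.098], [0.054, 0.036, 0.098], [0.054, 0.026, 0.098], [0.054, 0.016, 0.098], [0.054, 0.006, 0.098], [0.054, -0.004, 0.098], [0.054, -0.01, 0.098]], grip=[1, 1, 1, 1, 1, 1, 1, 1, 1, 1, 1, 1, 1, 1, 1, 1, 1, 1])

```text
clock: 40.05
tool_pos: [0.4381, 0.0766, 0.1328]
eef_rot: [-0.014, 1.0, 0.0, 0.0]
contact_force: [-1.4, 2.1, 0.2]
opening: 0.009
finger_force: 0.8
```

Request:
jog_arm(turn=[[0, 0, 0], [0, 0, 0], [0, 0, 0], [0, 0, 0], [0, 0, 0], [0, 0, 0], [0, 0, 0], [0, 0, 0], [0, 0, 0], [0, 0, 0], [0, 0, 0], [0, 0, 0], [0, 0, 0]], translation=[[0, 0, -0.025], [0, -0.026, -0.03], [0, -0.026, -0.03], [0, -0.026, -0.015], [0, -0.026, -0.005], [0, -0.026, 0.0], [0, -0.026, 0.005], [0, -0.026, 0.01], [0, -0.026, 0.014], [0, -0.026, 0.018], [0, -0.026, 0.021], [0, -0.026, 0.023], [0, -0.026, 0.023]], grip=[1, 1, 1, 1, 1, 1, 1, 1, 1, 1, 1, 1, 1])

```text
clock: 41.68
tool_pos: [0.4389, 0.0514, 0.1119]
eef_rot: [-0.015, 1.0, -0.001, 0.002]
contact_force: [-4.3, -5.7, 31.9]
opening: 0.006
finger_force: 16.0
```

Request:
jog_arm(turn=[[0, 0, 0], [0, 0, 0], [0, 0, 0], [0, 0, 0], [0, 0, 0], [0, 0, 0], [0, 0, 0], [0, 0, 0], [0, 0, 0], [0, 0, 0], [0, 0, 0], [0, 0, 0], [0, 0, 0], [0, 0, 0], [0, 0, 0]], translation=[[0, 0, -0.02], [0, 0, -0.07], [0, -0.059, -0.07], [0, -0.059, -0.07], [0, -0.059, -0.03], [0, -0.059, -0.022], [0, -0.059, -0.022], [0, -0.069, -0.022], [0, -0.079, -0.022], [0, -0.089, -0.022], [0, -0.099, -0.022], [0, -0.109, -0.022], [0, -0.117, -0.022], [0, -0.124, -0.022], [0, -0.124, -0.022]], grip=[1, 1, 1, 1, 1, 1, 1, 1, 1, 1, 1, 1, 1, 1, 1])

```text
clock: 43.55
tool_pos: [0.4424, -0.0738, 0.1317]
eef_rot: [-0.014, 1.0, -0.001, -0.0]
contact_force: [-0.1, -0.1, -0.5]
opening: 0.001
finger_force: 0.0
```

Request:
jog_arm(turn=[[0, 0, 0], [0, 0, 0], [0, 0, 0], [0, 0, 0], [0, 0, 0], [0, 0, 0], [0, 0, 0], [0, 0, 0], [0, 0, 0], [0, 0, 0], [0, 0, 0], [0, 0, 0], [0, 0, 0]], translation=[[0, 0, -0.025], [0, -0.025, -0.03], [0, -0.025, -0.03], [0, -0.025, -0.015], [0, -0.025, -0.005], [0, -0.025, 0.0], [0, -0.025, 0.005], [0, -0.025, 0.01], [0, -0.025, 0.014], [0, -0.025, 0.017], [0, -0.025, 0.02], [0, -0.025, 0.022], [0, -0.025, 0.022]], grip=[1, 1, 1, 1, 1, 1, 1, 1, 1, 1, 1, 1, 1])

```text
clock: 45.18
tool_pos: [0.4433, -0.0976, 0.112]
eef_rot: [-0.015, 1.0, -0.001, 0.001]
contact_force: [-5.3, -2.7, 30.5]
opening: 0.005
finger_force: 15.5
```

Request:
jog_arm(turn=[[0, 0, 0], [0, 0, 0], [0, 0, 0], [0, 0, 0], [0, 0, 0], [0, 0, 0], [0, 0, 0]], translation=[[0, 0, -0.03], [0, 0, -0.08], [-0.1, 0.11, -0.19], [-0.1, 0.11, -0.19], [-0.1, 0.11, -0.19], [-0.1, 0.11, -0.19], [-0.1, 0.11, -0.19]], grip=[1, 1, 0, 0, 0, 0, 0])

```text
clock: 46.05
tool_pos: [0.5391, 0.0146, 0.2988]
eef_rot: [-0.015, 1.0, -0.001, -0.001]
contact_force: [-0.3, -0.1, 0.2]
opening: 0.547
finger_force: 0.0
```

```bash
python3 - <<'E'
from h import *
st();a=snap('wrist');b=snap('scene');t=snap('top');p=cams.camera_params('wrist')
o=np.zeros((600,800,3),np.uint8);o[:300,:400]=cv2.resize(a,(400,300));o[:300,400:]=cv2.resize(b[140:260,130:290],(400,300),interpolation=cv2.INTER_CUBIC)
o[300:,:400]=cv2.resize(a[:150,:200],(400,300),interpolation=cv2.INTER_CUBIC);o[300:,400:]=cv2.resize(a[:150,220:420],(400,300),interpolation=cv2.INTER_CUBIC)
cv2.imwrite('pics/c11.png',cv2.cvtColor(o,cv2.COLOR_RGB2BGR));cv2.imwrite('pics/a11.png',cv2.cvtColor(a,cv2.COLOR_RGB2BGR))
cv2.imwrite('pics/t11.png',cv2.cvtColor(t,cv2.COLOR_RGB2BGR))
E
```

```text
t 46.05 pos [0.5391 0.0146 0.2988] q [ 0.44  0.67 -0.96  1.75  0.62  1.06  0.86] F [-0.3 -0.1  0.2] open 0.547
R [[-1.0, -0.03, -0.002], [-0.03, 1.0, -0.001], [0.002, -0.001, -1.0]]
```

View pics/c11.png

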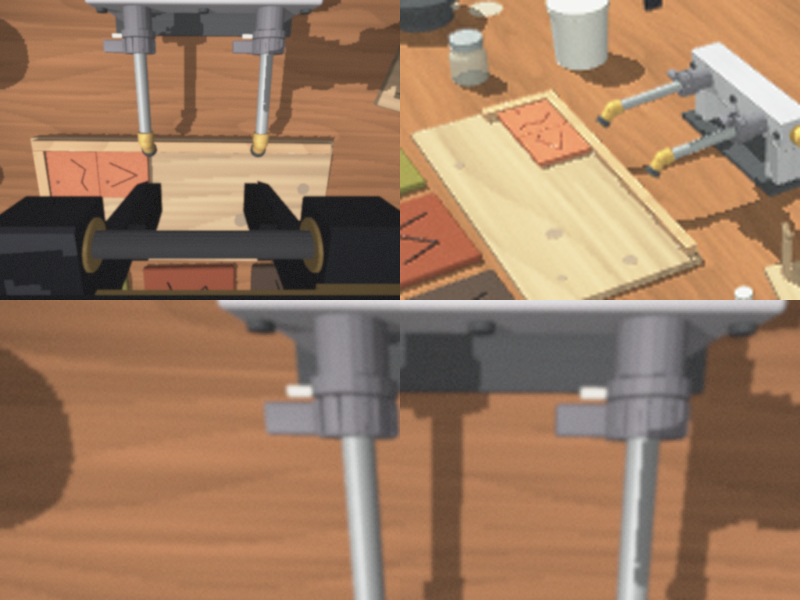

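Both wings are level and in line with the white marks, and the tiles are still in the corner. I'll check the row numerically before handing in.

```bash
python3 - <<'E'
from h import *
a=snap('wrist');p=cams.camera_params('wrist');h=cv2.cvtColor(a,cv2.COLOR_RGB2HSV)
m=cv2.inRange(h,(2,120,120),(13,255,255));m[:185]=0;m[245:]=0;m[:,:40]=0;m[:,200:]=0
m=cv2.morphologyEx(m,cv2.MORPH_CLOSE,np.ones((7,7)))
c=max(cv2.findContours(m,0,1)[0],key=cv2.contourArea);w=(px2w(p,c[:,0,:],.022)[:,:2]*1000).astype(np.float32);print(cv2.minAreaRect(w),c[:,0].min(0),c[:,0].max(0))
print('x range',w[:,0].min(),w[:,0].max())
st()
E
```

```text
((624.2733154296875, -148.9542694091797), (65.99618530273438, 161.03770446777344), 1.6032658815383911) [ 59 194] [191 244]
x range 590.5827 659.4816
t 46.25 pos [0.539  0.0137 0.2987] q [ 0.44  0.67 -0.96  1.75  0.62  1.06  0.86] F [0.1 0.1 0.2] open 0.733
R [[-1.0, -0.028, -0.002], [-0.028, 1.0, -0.001], [0.002, -0.001, -1.0]]
```

```bash
python3 -c "
from plant import r
print(r.finish_job())"
```

```text
the job is handed in; nothing more can be done
None
```

I handed the job in at about 46 s: both tiles sit tight in the corner of the stops, a lance is home in each port with its nozzle down, and both collars are at their locked marks; no verdict came back.

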